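Refit the hand wheel of the veneer press

TASK

Pick up the loose hand wheel and fit it on the upright spindle of the little veneer press: turn it gently on the spindle until its keyway finds the key and it drops fully home against the spindle's collar, then let go of it. Never force it down or drop it on, and leave the jar, the wooden block and the brass weight where they are.

Things in the scene. Friction and masses are not known exactly. Their poses are not given: they have to be found in the camera images.
- wheel: loose dark steel hand wheel lying flat on the bench, 112 mm across, 58 mm high, 0.35 to 0.65 kg. Origin: centre of its underside; z up its axis. Rim: outer radius 56, inner 43 mm, 0 to 12 mm above the underside, three thin spokes. A black crank knob 16 mm thick stands on the rim at its x = -49.5 mm, top 38 mm up. It may lie turned up to 0.9 rad, left or right of the press.
- boss (a point): point on the wheel's axis 44 mm above its underside, in the square boss to grip: 40 x 40 mm, faces square to the wheel's x and y, from the underside up to 58 mm. Gripping the two y faces clears the crank knob. Axes as the wheel's.
- keyway (a point): mouth of the wheel's keyway, on its underside, 16.75 mm from the axis on the -x side (the crank knob's side). From below a blind bore 17.5 mm across and 40 mm deep runs up the boss; the keyway, 7.5 mm wide and reaching 16.75 mm from the axis, runs along its whole depth.
- press: grey bench veneer press bolted to the bench, 180 mm (x) by 230 mm (y); two columns and a crosshead; only the shaft stands higher than 165 mm. Origin: centre of its underside on the bench; its front looks along its own -x; turned up to 0.3 rad. Its spindle is stiff and does not turn with the wheel. More than 40 N between wheel and press spoils the key.
- seat (a point): on the spindle's axis, on top of its collar (44 mm across), 165 mm above the bench; axes as the press's. Wheel home: its origin here. With the keyway off the key the wheel rests on the key, its origin 16 mm above here; it drops once the keyway is within about 0.06 rad of the key.
- shaft_end (a point): top of the spindle's shaft, 36 mm above the collar. Shaft 16 mm across, its last 6 mm tapered to 8 mm. A key 6 mm wide stands out to 16 mm from the axis, from the collar to 16 mm above it (20 mm below this end). The key's direction is not measured: seen from above it points to the press's front (-x), up to 0.7 rad to either side.
- jar: bystander: white jar with a brass lid, 64 mm across, 60 mm high; origin at the centre of its underside
- block: bystander: wooden block 90 x 50 x 32 mm; origin at the centre of its underside
- weight: bystander: brass weight, 48 mm across, 54 mm high; origin at the centre of its underside
Things that resemble listed ones, but are neither listed nor needed, are in the scene too. Several things have the shape of the wheel; the one meant has the colours described above.

How it is judged:
By the outcome, as a careful person would: the job done as asked, in the order asked, and still so for the second after the job is handed in, with the robot touching nothing.
It also fails if it takes over 72 s, if anything falls off the work surface, if the arm or the gripper's body presses on something with over 40 N, if the wrist force passes 120 N, or if a joint passes its speed limit or range.

ROBOT

A 7-joint arm with a two-finger parallel gripper is mounted at the origin on the work surface. World frame = base frame: x ahead of the robot, y to its left, z up, the work surface at z = 0. Lengths are in m, angles in rad, forces in N, time in s.
With the tool pointing down it reaches from about 0.425 to 1.025 m from the base axis. Payload 9.4 kg.
Tool frame: the origin (TCP) lies at the very end of the fingers, on their centre line; the grasp point (between the pads) lies 19 mm behind it; z points along the fingers, y is the direction in which the jaws open and shut (so a half turn about z gives the same grasp; the last joint's range is limited). The gripper opens to 85 mm and grips with 20 to 120 N. Pads are 22 mm wide; open, the fingers measure 114 mm over their backs; the gripper's body (76 mm by 85 mm) begins 54 mm behind the grasp point. The pads swing forward as they close: fully open they stand 13 mm farther back than shut.
Start: joints at [1.096, 0.599, -0.003, 1.599, 0.002, 0.943, -0.08], TCP at [0.281, -0.668, 0.208] pointing down, gripper open.
Joint ranges: [-2.57, 2.57], [-0.35, 1.97], [-1.29, 1.29], [0.11, 2.56], [-1.05, 4.19], [0.11, 1.86], [-2.63, 2.63]. Speed limits (rad/s): [2.22, 2.22, 3.01, 3.01, 3.14, 3.14, 3.14].

INTERFACE

Orientations are given as a unit quaternion [w, x, y, z].
In Python, from plant import env gives the robot as it stands.
- The arm moves only by the shell command python3 -m crank 'ROWS' [OPENING] [FORCE]. ROWS is JSON, a list of rows, each an object with "translation": the shift along the world's x, y, z each as a share of 0.04 m, from -1 to 1, a list of three; "dr": the turn, a rotation vector about the world's x, y, z each as a share of 0.15 rad, from -1 to 1, a list of three. A call has 1 to 20 rows; each row shifts and turns the commanded pose from where the row before left it; what a row does not reach is not made up. A row lasts 1/8 s, in which the tool goes at most 62.5 mm and 10.7 degrees, less where a joint would pass 70% of its speed; a pose out of reach is approached as far as the arm can. A call with a number of a shift or a turn outside -1 to 1 is refused whole. A call with a gripper value outside its range is refused whole. OPENING is the closure, from -1 (fully open) to 1 (shut), set as the call begins (- or left out, the last holds). The fingers move at their own pace and stop on an object; FORCE is the grip in N (left out, the last holds). Time passes only in rows, so rows that do not move let the fingers close. It gives the time, the measured TCP pose, the force and the opening at its end, in the units of the state.
- env.state(): the state, without advancing time (a new reading comes with each control period).
- env.read_camera(name): name is "scene" or "top" or "wrist"; returns a dict with "color" (400x640x3 uint8, red, green, blue), "K" (3x3 intrinsics, pixels), "origin" and "attitude" of the camera in the world; the wrist camera has in their place "T_tool_cam" (4x4, takes a point from camera to tool coordinates, whose origin is the TCP and whose axes are the flange's). Camera axes: x right, y up, looking along -z (the intrinsics and any distortion apply to the point x, -y, -z); pixel columns grow to the right and rows downward; lengths in m; the calibration is good to about 2 mm. A picture is of the moment at which its call begins: read the wrist's pose just before it. There is no depth.
- env.finish_job(): hands the job in, once; it reports no verdict.
The state is a dict: "clock": time; "q": joint angles; "qd": joint speeds; "tau": joint torques, N m; "position": TCP position; "orientation": TCP orientation; "ft_force": force on the tool from outside, world axes, zero at the start; "torque": the same for the moment, N m; "grip_width": finger opening in m.
Only numpy, scipy, OpenCV 4.12 (cv2) and the standard library are available. Lean on these libraries where they do the work, as an engineer would, in place of code of your own. Each camera call takes 0.05 s, during which the arm holds its last target.

## Working session

There is one attempt and no reset: what is moved stays moved. The work goes in short steps, Python scripts to look and compute and a shell command to move; the robot and the scene stay as the last step left them, time stands still between calls to the robot, and variables do not carry over. Pictures are saved under pics/ and viewed, and the job is handed in when it is done.

```bash
ls; mkdir -p pics; python3 - <<'E'
from plant import env
import cv2
print(env.state())
for n in ["scene","top","wrist"]:
    d=env.read_camera(n); cv2.imwrite(f"pics/{n}0.png",d["color"][:,:,::-1])
    print(n,d["K"],d.get("origin"),d.get("attitude"),d.get("T_tool_cam"),[k for k in d])
E
```

```text
pics
{'clock': 0.0, 'q': array([ 1.09630788,  0.60016222, -0.00256038,  1.60015122,  0.00177784,
        0.94290996, -0.07976153]), 'qd': array([ 0.00028911,  0.00166507,  0.00023138,  0.00018287, -0.00103295,
       -0.0010101 , -0.0004338 ]), 'tau': array([-9.53334093e-04, -7.76453948e+01,  1.56518240e+00, -2.58016759e+01,
        1.24283420e-02,  8.99073668e-03, -2.88219475e-06]), 'position': array([ 0.28064217, -0.66790662,  0.20728232]), 'orientation': array([-7.84047182e-04,  9.80275642e-01,  1.97633507e-01, -2.19683365e-04]), 'ft_force': array([-0.63795868, -0.26873132, -0.09785451]), 'torque': array([-0.02592646,  0.01970816, -0.00842574]), 'grip_width': 0.08536600776300622}
scene [[390.29479071   0.         316.11931874]
 [  0.         390.29479071 196.93470917]
 [  0.           0.           1.        ]] [ 1.1642343  -0.30937274  0.80410411] [0.82054326 0.33651859 0.1753526  0.42745229] None ['color', 'K', 'origin', 'attitude']
top [[459.01862891   0.         320.52065596]
 [  0.         459.01862891 196.7074455 ]
 [  0.           0.           1.        ]] [0.40235794 0.06153029 1.34746766] [ 0.70595267  0.06334088 -0.0604116  -0.70282943] None ['color', 'K', 'origin', 'attitude']
wrist [[302.82864571   0.         315.58282255]
 [  0.         302.82864571 197.86593215]
 [  0.           0.           1.        ]] None None [[ 5.05090303e-04  9.59901175e-01  2.80338150e-01  7.20000989e-02]
 [ 9.99999711e-01 -3.25338843e-04 -6.87730228e-04  1.43614758e-03]
 [-5.68948165e-04  2.80338416e-01 -9.59901062e-01 -1.64900867e-01]
 [ 0.00000000e+00  0.00000000e+00  0.00000000e+00  1.00000000e+00]] ['color', 'K', 'T_tool_cam']
```

View pics/scene0.png

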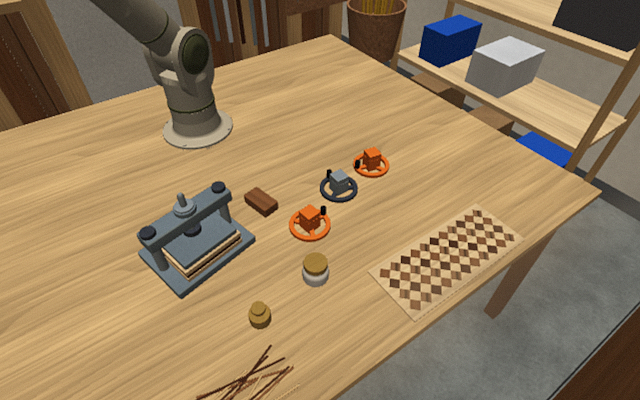

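View pics/top0.png

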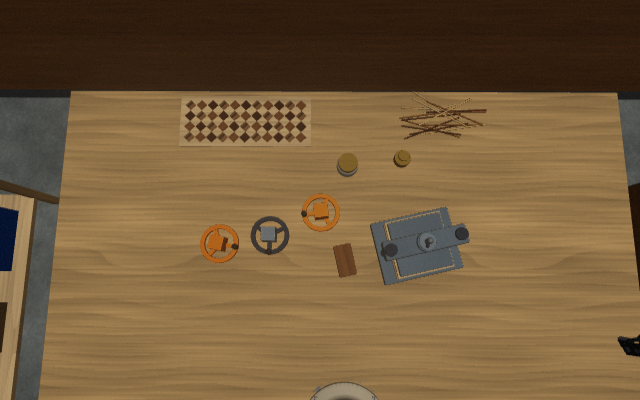

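View pics/wrist0.png

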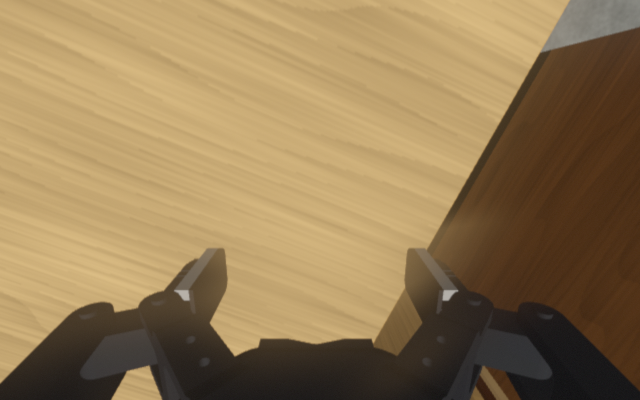

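The scene view shows the press at (195,235), a dark wheel at (339,185) and orange wheels at (310,222) and (371,162). In the top view these are:
- dark wheel at (270,235)
- orange wheels at (219,243) and (321,212)
- press at (420,245), with its shaft at about (428,240)
- jar (348,163), weight (402,158), block (345,260)

The dark wheel fits "dark steel, black knob". I'll confirm that in an enlarged crop and set up helpers.

```bash
cat > h.py <<'E'
import numpy as np, cv2
from scipy.spatial.transform import Rotation as R
from plant import env
def q2R(q): return R.from_quat([q[1],q[2],q[3],q[0]]).as_matrix()
def cam(n):
    s=env.state(); d=env.read_camera(n)
    if n=="wrist":
        T=np.array(d["T_tool_cam"]); Rt=q2R(s["orientation"])
        d["Rc"]=Rt@T[:3,:3]; d["o"]=Rt@T[:3,3]+s["position"]
    else: d["Rc"]=q2R(d["attitude"]); d["o"]=np.array(d["origin"])
    return d
def ray(d,u,v):
    K=d["K"]; c=np.array([(u-K[0,2])/K[0,0],-(v-K[1,2])/K[1,1],-1.]); r=d["Rc"]@c; return r/np.linalg.norm(r)
def onz(d,u,v,z):
    r=ray(d,u,v); return d["o"]+r*(z-d["o"][2])/r[2]
def proj(d,p):
    c=d["Rc"].T@(np.array(p)-d["o"]); K=d["K"]; return np.array([K[0,2]-K[0,0]*c[0]/c[2],K[1,2]+K[1,1]*c[1]/c[2]])
def tri(l):
    A=0;b=0
    for d,u,v in l:
        r=ray(d,u,v);P=np.eye(3)-np.outer(r,r);A=A+P;b=b+P@d["o"]
    return np.linalg.solve(A,b)
def crop(d,x0,y0,x1,y1,s,fn):
    cv2.imwrite(fn,cv2.resize(d["color"][y0:y1,x0:x1,::-1],None,fx=s,fy=s,interpolation=cv2.INTER_CUBIC))
E
python3 - <<'E'
from h import *
t=cam("top");s=cam("scene")
a=cv2.resize(t["color"][200:270,225:315],None,fx=4.4,fy=4.4,interpolation=2)
b=cv2.resize(t["color"][195:295,360:480],None,fx=3.3,fy=3.3,interpolation=2)
c=cv2.resize(s["color"][150:220,300:390],None,fx=4.4,fy=4.4,interpolation=2)
e=cv2.resize(s["color"][170:270,130:250],None,fx=3.3,fy=3.3,interpolation=2)
f=lambda x:cv2.resize(x,(396,300))
cv2.imwrite("pics/crop1.png",np.vstack([np.hstack([f(a),f(b)]),np.hstack([f(c),f(e)])])[:,:,::-1])
for n,u,v,z in [("wheel",270,233.5,.05),("press",420,245,0),("shaft",428,240,.2),("jar",348,160,.06),("block",345,260,.032),("weight",402,157,.05),("or1",219,243,.05),("or2",321,212,.05)]: print(n,onz(t,u,v,z).round(3))
E
```

```text
wheel [0.526 0.21  0.05 ]
press [ 0.499 -0.224  0.   ]
shaft [ 0.497 -0.202  0.2  ]
jar [ 0.738 -0.011  0.06 ]
block [ 0.453 -0.003  0.032]
weight [ 0.751 -0.169  0.05 ]
or1 [0.498 0.353 0.05 ]
or2 [0.588 0.066 0.05 ]
```

View pics/crop1.png

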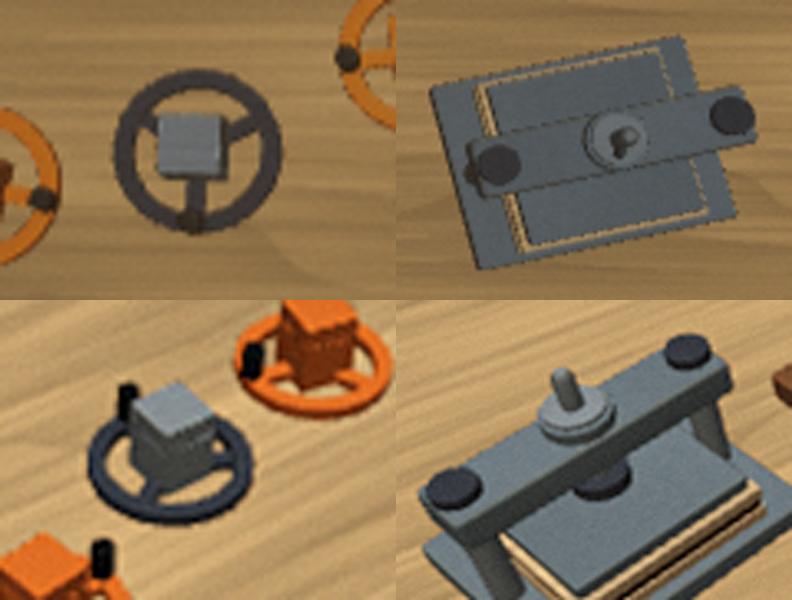

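Confirmed: the wheel meant is the grey/dark one with the black knob, at top (270,235). The other two are orange. The top camera doesn't show the key well, so I'll carry the wrist camera over the press on the way and look at it there.

```bash
python3 -m crank '[{"translation":[0,0,0.6],"dr":[0,0,0]},{"translation":[0,0,0.6],"dr":[0,0,0]},{"translation":[0.25,0.78,0],"dr":[0,0,-0.18]},{"translation":[0.25,0.78,0],"dr":[0,0,-0.18]},{"translation":[0.25,0.78,0],"dr":[0,0,-0.18]},{"translation":[0.25,0.78,0],"dr":[0,0,-0.18]},{"translation":[0.25,0.78,0],"dr":[0,0,-0.18]},{"translation":[0.25,0.78,0],"dr":[0,0,-0.18]},{"translation":[0.25,0.78,0],"dr":[0,0,-0.18]},{"translation":[0.25,0.78,0],"dr":[0,0,-0.18]},{"translation":[0.25,0.78,0],"dr":[0,0,-0.18]},{"translation":[0.25,0.78,0],"dr":[0,0,-0.18]},{"translation":[0.25,0.78,0],"dr":[0,0,-0.18]},{"translation":[0.25,0.78,0],"dr":[0,0,-0.18]},{"translation":[0.25,0.78,0],"dr":[0,0,-0.18]},{"translation":[0.25,0.78,0],"dr":[0,0,-0.18]},{"translation":[0.25,0.78,0],"dr":[0,0,-0.18]},{"translation":[0,0,0],"dr":[0,0,0]},{"translation":[0,0,0],"dr":[0,0,0]}]' -1
python3 - <<'E'
from h import *
d=cam("wrist");crop(d,0,0,640,400,1.25,"pics/w1.png")
print(d["o"],proj(d,[.497,-.202,.2]))
E
```

```text
clock: 2.62
position: [0.4307, -0.2008, 0.2562]
orientation: [0.0, 1.0, -0.003, 0.0]
ft_force: [-0.7, 0.1, -0.3]
grip_width: 0.0855
[ 0.50320303 -0.20219537  0.42114879] [314.98551861 118.6664348 ]
```

View pics/w1.png

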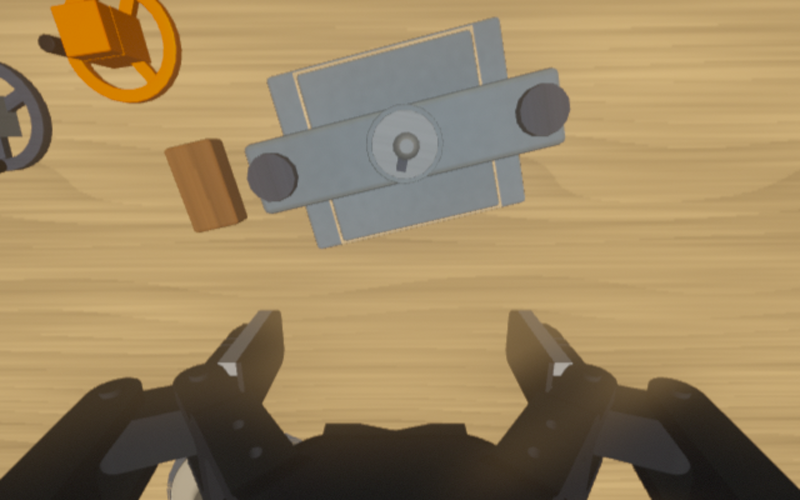

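The shaft shows at about (406,145) in the 1.25x picture and the key as a dark tongue ending near (402,170). The press front faces down (-x). Next I'll enlarge this and measure it.

```bash
python3 - <<'E'
from h import *
d=cam("wrist");np.save("pics/w1.npy",d["color"])
crop(d,285,75,365,155,7.5,"pics/w1c.png")
for n in ("scene","top"):
    pass
t=cam("top");s=cam("scene")
crop(t,405,220,455,260,12,"pics/t1c.png"); crop(s,150,180,220,230,11,"pics/s1c.png")
E
```

```text
(no output)
```

View pics/w1c.png

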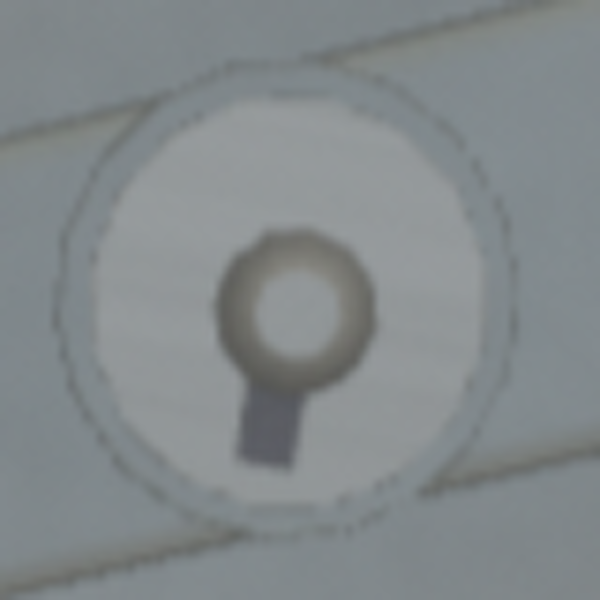

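View pics/t1c.png

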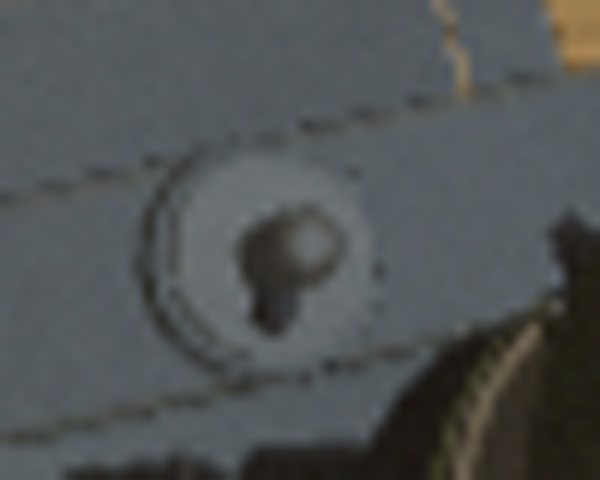

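View pics/s1c.png

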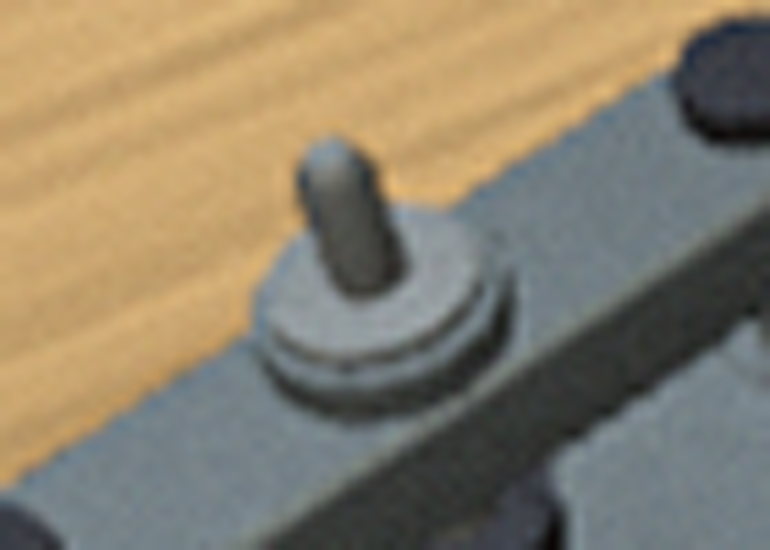

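```bash
python3 - <<'E'
from h import *
w=cam("wrist");t=cam("top");s=cam("scene")
c=lambda x,y,x0,y0,f:(x0+(x+.5)/f-.5,y0+(y+.5)/f-.5)
W=lambda x,y:c(x,y,285,75,7.5)
a=(w,*W(298,312));b=(t,*c(312,245,405,220,12));e=(s,*c(331,152,150,180,11))
for l in ([a,b],[a,e],[b,e],[a,b,e]): print("top tri",tri(l).round(4))
sh=onz(*a,.201); print("wrist z201",sh, "top z201",onz(*b,.201),"scene z201",onz(*e,.201))
k=lambda x,y:onz(w,*W(x,y),.181)
def ang(p,q): v=q-p; return np.arctan2(v[1],v[0])
for nm,p,q in [("L",k(247,385),k(237,463)),("R",k(303,400),k(292,470)),("ax",sh,k(264.5,466.5))]:
    print(nm,ang(-p,-q)) # yaw of wheel such that -x points along key
v=k(292,470)-k(237,463);print("end",np.arctan2(v[1],v[0])+np.pi/2, np.linalg.norm(v),np.linalg.norm(k(264.5,466.5)-sh))
# collar ellipse centre
print("collar",onz(w,*W(288,302),.165), onz(w,*W(480,302),.165)-onz(w,*W(95,302),.165))
# wheel from top: dark mask
img=t["color"];sub=img[190:280,225:315].astype(int)
m=((sub[...,0]-sub[...,2])<12).astype(np.uint8)
n,lab,st,ce=cv2.connectedComponentsWithStats(m);i=1+np.argmax(st[1:,4]);print(st[i])
mm=(lab==i).astype(np.uint8);cn=max(cv2.findContours(mm,0,1)[0],key=cv2.contourArea)
(el)=cv2.fitEllipse(cn);print("rim",el,onz(t,el[0][0]+225,el[0][1]+190,.008))
big=cv2.resize(img[200:270,235:305],None,fx=8,fy=8,interpolation=2);cv2.imwrite("pics/wh.png",big[:,:,::-1])
E
```

```text
top tri [ 0.4979 -0.2095  0.1939]
top tri [ 0.4986 -0.2083  0.2031]
top tri [ 0.497  -0.2076  0.2016]
top tri [ 0.4977 -0.2081  0.202 ]
wrist z201 [ 0.4984575 -0.2090634  0.201    ] top z201 [ 0.49697216 -0.20798111  0.201     ] scene z201 [ 0.49647797 -0.20722083  0.201     ]
L -0.13720633071491053
R -0.15927639119646692
ax -0.18103755328862742
end -0.1326800752067725 0.005766341558301317 0.025715380563715754
collar [ 0.49877018 -0.20900799  0.165     ] [-0.00033958 -0.04186373  0.        ]
[ 26  27  38  37 530]
rim ((44.45525360107422, 45.101341247558594), (33.2032585144043, 33.48914337158203), 18.116498947143555) [0.52498017 0.21631404 0.008     ]
```

View pics/wh.png

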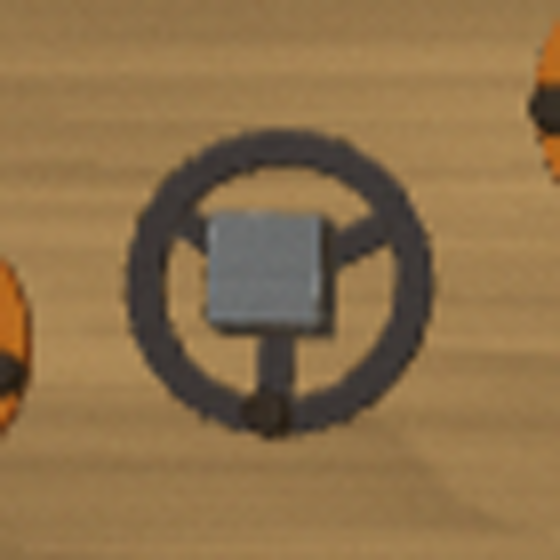

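The key is 16.1 mm out at yaw about -0.15 rad (edges, end and axis methods give -0.13 to -0.18). The spindle axis is near (0.498,-0.208). Now I'll view the wheel from the same relative camera position, so the calibration errors cancel.

```bash
python3 -m crank '[{"translation":[0.05,0.74,0],"dr":[0,0,0]},{"translation":[0.05,0.74,0],"dr":[0,0,0]},{"translation":[0.05,0.74,0],"dr":[0,0,0]},{"translation":[0.05,0.74,0],"dr":[0,0,0]},{"translation":[0.05,0.74,0],"dr":[0,0,0]},{"translation":[0.05,0.74,0],"dr":[0,0,0]},{"translation":[0.05,0.74,0],"dr":[0,0,0]},{"translation":[0.05,0.74,-0.55],"dr":[0,0,0]},{"translation":[0.05,0.74,-0.55],"dr":[0,0,0]},{"translation":[0.05,0.74,-0.55],"dr":[0,0,0]},{"translation":[0.05,0.74,-0.55],"dr":[0,0,0]},{"translation":[0.05,0.74,-0.55],"dr":[0,0,0]},{"translation":[0.05,0.74,-0.55],"dr":[0,0,0]},{"translation":[0.05,0.74,-0.55],"dr":[0,0,0]},{"translation":[0,0,0],"dr":[0,0,0]},{"translation":[0,0,0],"dr":[0,0,0]}]'
python3 - <<'E'
from h import *
d=cam("wrist")
print(d["o"],proj(d,[.525,.215,.058])); crop(d,215,20,415,170,4,"pics/w2c.png")
E
```

```text
clock: 4.97
position: [0.4588, 0.2132, 0.1022]
orientation: [0.0, 1.0, -0.004, -0.0]
ft_force: [-0.4, 0.5, 0.5]
grip_width: 0.0852
[0.53137436 0.21186434 0.26710803] [310.46472079 119.33779994]
```

View pics/w2c.png

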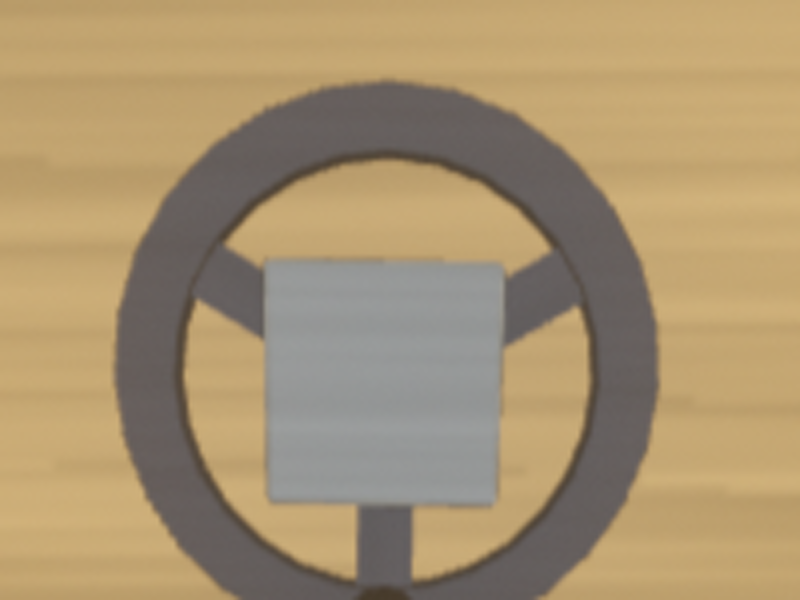

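The boss top corners in the crop are about (264,259), (504,264), (498,505) and (269,501), nearly square to the tool, with the knob at the bottom (-x).

```bash
python3 - <<'E'
from h import *
d=cam("wrist");s=env.state()
P=np.array([onz(d,215+(x+.5)/4-.5,20+(y+.5)/4-.5,.058) for x,y in [(264,259),(504,264),(498,505),(269,501)]])
c=P.mean(0);print(c,c-s["position"])
for i in range(4):
    v=P[(i+1)%4]-P[i];print(np.linalg.norm(v),np.arctan2(v[1],v[0])+np.pi/2*(i+1))
print(R.from_matrix(q2R(s["orientation"])).as_euler('xyz'))
sub=d["color"].astype(int);m=((sub[...,0]-sub[...,2])<18).astype(np.uint8);m[185:]=0
# rim outer edge points along radial directions at z=.012
from scipy.optimize import least_squares
E
```

```text
[0.52739029 0.21461045 0.058     ] [ 0.06822806  0.00172724 -0.04473775]
0.038994855658753935 -0.02728887821085335
0.03886631476290748 6.272036482188698
0.039265164358982196 6.257906007132304
0.03894179574926973 6.26506531123155
[ 3.14138882e+00 -5.48696208e-04 -8.72492330e-03]
```

```bash
python3 -m crank '[{"translation":[0.57,0.012,0],"dr":[0,0,-0.05]},{"translation":[0.57,0.012,0],"dr":[0,0,-0.05]},{"translation":[0.57,0.012,0],"dr":[0,0,0]},{"translation":[0,0,-0.48],"dr":[0,0,0]},{"translation":[0,0,-0.48],"dr":[0,0,0]},{"translation":[0,0,-0.48],"dr":[0,0,0]},{"translation":[0,0,-0.48],"dr":[0,0,0]},{"translation":[0,0,0],"dr":[0,0,0]},{"translation":[0,0,0],"dr":[0,0,0]}]'
python3 - <<'E'
from h import *
d=cam("wrist"); crop(d,0,0,640,400,1.25,"pics/w3.png")
E
```

```text
clock: 6.2
position: [0.5278, 0.215, 0.0263]
orientation: [-0.0, 1.0, -0.012, 0.0]
ft_force: [0.6, -0.6, -0.5]
grip_width: 0.0853
```

View pics/w3.png

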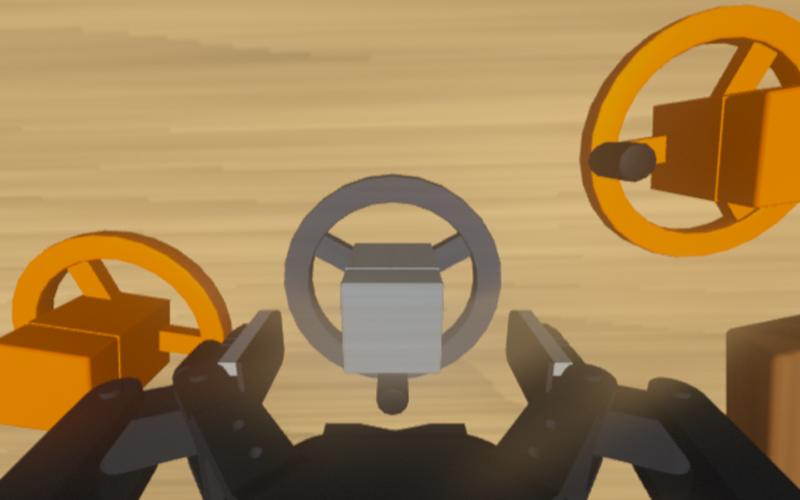

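The wheel's boss, about (392,325), sits centred between the pads. Closing now.

```bash
python3 -m crank '[{"translation":[0,0,0],"dr":[0,0,0]},{"translation":[0,0,0],"dr":[0,0,0]},{"translation":[0,0,0],"dr":[0,0,0]},{"translation":[0,0,0],"dr":[0,0,0]},{"translation":[0,0,0],"dr":[0,0,0]},{"translation":[0,0,0],"dr":[0,0,0]},{"translation":[0,0,0],"dr":[0,0,0]},{"translation":[0,0,0],"dr":[0,0,0]},{"translation":[0,0,0],"dr":[0,0,0]},{"translation":[0,0,0],"dr":[0,0,0]}]' 1 60
python3 - <<'E'
from h import *
d=cam("wrist"); crop(d,0,0,640,400,1.25,"pics/w4.png")
E
```

```text
clock: 7.5
position: [0.5275, 0.2159, 0.0262]
orientation: [-0.0, 1.0, -0.011, 0.0]
ft_force: [-1.7, -0.8, 9.5]
grip_width: 0.0378
```

View pics/w4.png

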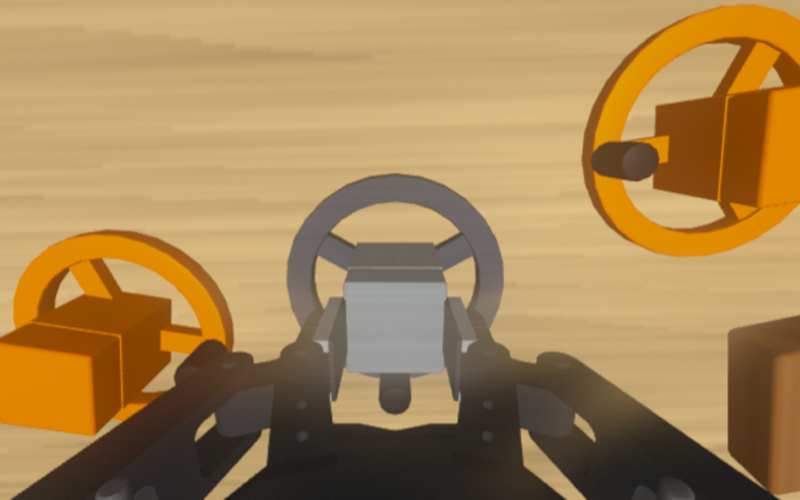

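```bash
python3 -m crank '[{"translation":[0,0,0.5],"dr":[0,0,0]},{"translation":[0,0,1],"dr":[0,0,0]},{"translation":[0,0,1],"dr":[0,0,0]},{"translation":[0,0,1],"dr":[0,0,0]},{"translation":[0,0,1],"dr":[0,0,0]},{"translation":[0,0,1],"dr":[0,0,0]},{"translation":[0,0,0.8],"dr":[0,0,0]},{"translation":[0,0,0],"dr":[0,0,0]},{"translation":[0,0,0],"dr":[0,0,0]}]'
python3 - <<'E'
from h import *
d=cam("wrist"); crop(d,235,130,395,250,5,"pics/w5.png")
s=env.state();print(s["position"],s["ft_force"],s["torque"],s["grip_width"],R.from_matrix(q2R(s["orientation"])).as_euler('xyz'))
E
```

```text
clock: 8.68
position: [0.5261, 0.2148, 0.2755]
orientation: [0.001, 1.0, -0.011, -0.001]
ft_force: [-0.2, 0.1, -7.0]
grip_width: 0.0378
[0.52607398 0.21484512 0.27525629] [ 0.41862619 -0.10766575 -6.78771228] [-0.00511816  0.0011507   0.00732452] 0.03797883820147475 [ 3.13993002  0.00319887 -0.02204607]
```

View pics/w5.png

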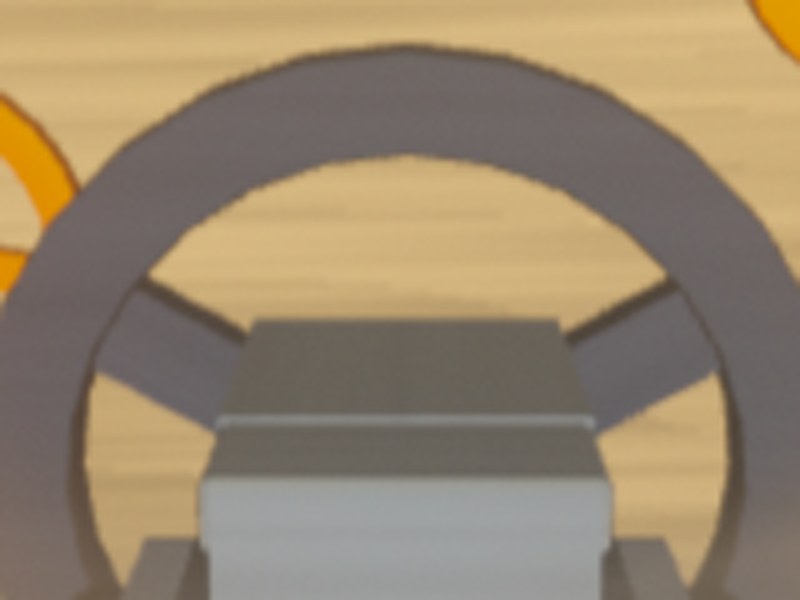

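```bash
python3 - <<'E'
from h import *
d=cam("wrist"); crop(d,255,200,375,310,6,"pics/w5b.png")
s=env.state();z=s["position"][2]+.0318
c=lambda x,y:onz(d,235+(x+.5)/5-.5,130+(y+.5)/5-.5,z)
a,b=c(202,478),c(612,478);print(a,b,np.linalg.norm(a-b),(a+b)/2-s["position"]-[.02,0,0])
E
```

```text
[0.54690517 0.23245797 0.30710139] [0.54603699 0.1939399  0.30710139] 0.03852786068573661 [ 0.00024582 -0.00169772  0.0318    ]
```

View pics/w5b.png

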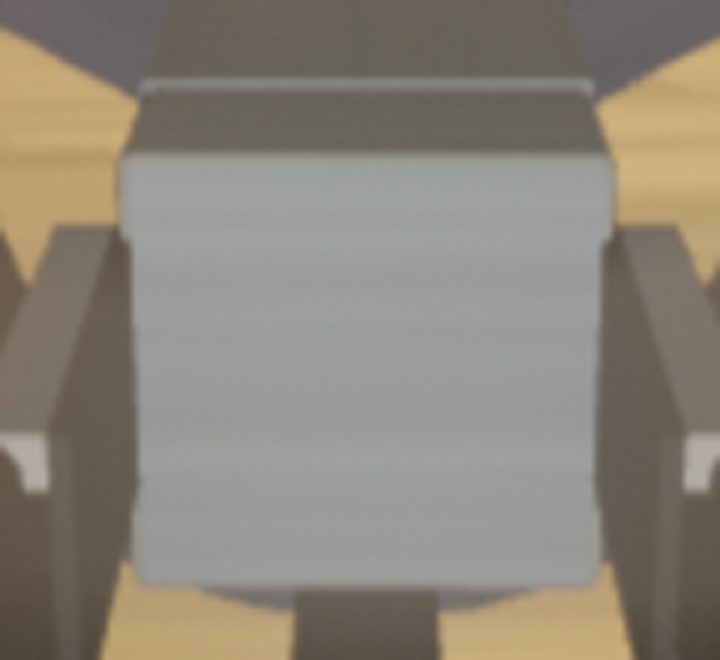

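```bash
python3 - <<'E'
from h import *
d=cam("wrist")
s=env.state()
for dz in (.0318,.0308):
    z=s["position"][2]+dz
    c=lambda x,y:onz(d,255+(x+.5)/6-.5,200+(y+.5)/6-.5,z)
    P=np.array([c(120,157),c(615,157),c(600,585),c(137,585)])
    print(P.mean(0)-s["position"],np.linalg.norm(P[0]-P[1]),np.linalg.norm(P[1]-P[2]))
print(env.state()["position"])
E
```

```text
[ 0.00067275 -0.00133234  0.0318    ] 0.03873495604159222 0.03867407413983108
[ 0.00012903 -0.00132444  0.0308    ] 0.03902694540631372 0.03896560456850016
[0.52641449 0.21503505 0.27551523]
```

The wheel sits in the grip with its camera-measured centre at TCP + (0.4, -1.3) mm. That puts the TCP target at about (0.4978,-0.2077). Carrying it over the spindle now.

```bash
python3 -m crank '[{"translation":[-0.05,-0.4,0],"dr":[0,0,-0.1]},{"translation":[-0.05,-0.75,0],"dr":[0,0,-0.1]},{"translation":[-0.05,-0.75,0],"dr":[0,0,0]},{"translation":[-0.05,-0.75,0],"dr":[0,0,0]},{"translation":[-0.05,-0.75,0],"dr":[0,0,0]},{"translation":[-0.05,-0.75,0],"dr":[0,0,0]},{"translation":[-0.05,-0.75,0],"dr":[0,0,0]},{"translation":[-0.05,-0.75,0],"dr":[0,0,0]},{"translation":[-0.05,-0.75,0],"dr":[0,0,0]},{"translation":[-0.05,-0.75,0],"dr":[0,0,0]},{"translation":[-0.05,-0.75,0],"dr":[0,0,0]},{"translation":[-0.05,-0.75,0],"dr":[0,0,0]},{"translation":[-0.05,-0.75,0],"dr":[0,0,0]},{"translation":[-0.05,-0.75,0],"dr":[0,0,0]},{"translation":[0,-0.4,0],"dr":[0,0,0]},{"translation":[0,0,0],"dr":[0,0,0]},{"translation":[0,0,0],"dr":[0,0,0]},{"translation":[0,0,0],"dr":[0,0,0]}]'
python3 - <<'E'
from h import *
for i in range(3):
    s=env.state();d=cam("scene");print(s["position"],s["ft_force"],R.from_matrix(q2R(s["orientation"])).as_euler('xyz'))
crop(d,120,130,270,240,5,"pics/s5.png")
E
```

```text
clock: 11.08
position: [0.4994, -0.2053, 0.2773]
orientation: [-0.0, 1.0, -0.025, -0.0]
ft_force: [0.1, -0.6, -6.0]
grip_width: 0.0377
[ 0.4994262  -0.20531942  0.27734029] [ 0.10575756 -0.58082428 -6.02461608] [-3.14112156e+00  1.33240892e-04 -5.05052204e-02]
[ 0.4994107  -0.20549115  0.27736781] [-0.18596149 -0.1783845  -6.13735837] [-3.14126876e+00  9.51336299e-05 -5.06205409e-02]
[ 0.49939398 -0.20570254  0.27740746] [-0.83612034 -0.29295981 -4.95420493] [-3.14137954e+00 -1.49640475e-05 -5.09150467e-02]
```

View pics/s5.png

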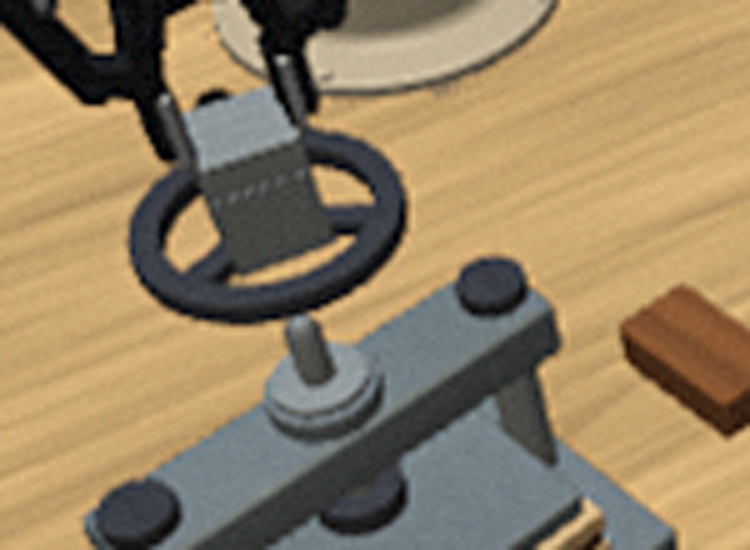

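```bash
python3 -m crank '[{"translation":[-0.04,-0.04,-0.35],"dr":[0,0,0]},{"translation":[0,0,-0.35],"dr":[0,0,0]},{"translation":[0,0,-0.35],"dr":[0,0,0]},{"translation":[0,0,0],"dr":[0,0,0]},{"translation":[0,0,0],"dr":[0,0,0]},{"translation":[0,0,0],"dr":[0,0,0]},{"translation":[0,0,0],"dr":[0,0,0]},{"translation":[0,0,0],"dr":[0,0,0]}]'
python3 - <<'E'
from h import *
for i in range(2):
    s=env.state();d=cam("scene");print(s["position"],s["ft_force"])
t=cam("top")
crop(d,130,150,240,230,6,"pics/s6.png");
E
```

```text
clock: 12.22
position: [0.4977, -0.2082, 0.2356]
orientation: [0.0, 1.0, -0.026, 0.0]
ft_force: [-0.2, -0.2, -5.8]
grip_width: 0.0377
[ 0.49774788 -0.20816614  0.23563618] [-0.2057684  -0.15197207 -5.75460992]
[ 0.49770474 -0.2081593   0.23557908] [-0.18249245  0.43311141 -6.76427905]
```

View pics/s6.png

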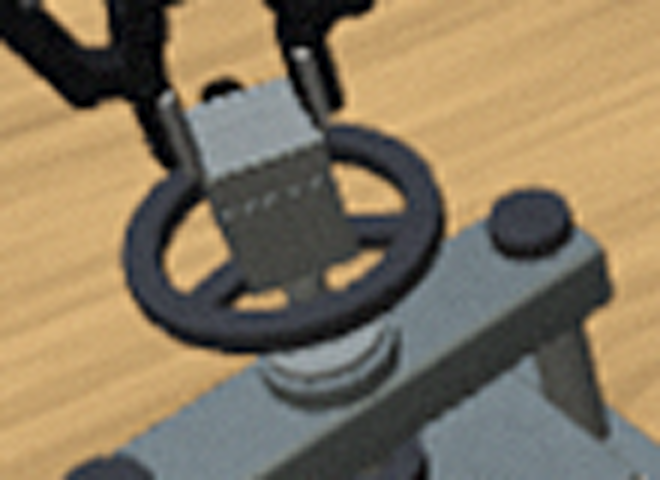

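```bash
python3 -m crank '[{"translation":[0,0.01,-0.1],"dr":[0,0,0]},{"translation":[0,0,-0.1],"dr":[0,0,0]},{"translation":[0,0,-0.08],"dr":[0,0,0]},{"translation":[0,0,-0.04],"dr":[0,0,0]},{"translation":[0,0,0],"dr":[0,0,0]},{"translation":[0,0,0],"dr":[0,0,0]}]'
python3 -m crank '[{"translation":[0,0,-0.04],"dr":[0,0,0]},{"translation":[0,0,-0.04],"dr":[0,0,0]},{"translation":[0,0,0],"dr":[0,0,0]},{"translation":[0,0,0],"dr":[0,0,0]}]'
```

```text
clock: 13.12
position: [0.4977, -0.2078, 0.2227]
orientation: [0.0, 1.0, -0.026, 0.0]
ft_force: [0.6, -0.6, -6.0]
grip_width: 0.038
clock: 13.62
position: [0.4977, -0.2077, 0.2194]
orientation: [-0.0, 1.0, -0.026, 0.0]
ft_force: [0.4, -0.2, -6.3]
grip_width: 0.0375
```

There are 8 mm of engagement with no side force, so I'm continuing toward the key (contact expected near TCP z 0.207).

```bash
python3 -m crank '[{"translation":[0,0,-0.06],"dr":[0,0,0]},{"translation":[0,0,-0.06],"dr":[0,0,0]},{"translation":[0,0,-0.06],"dr":[0,0,0]},{"translation":[0,0,-0.06],"dr":[0,0,0]},{"translation":[0,0,0],"dr":[0,0,0]},{"translation":[0,0,0],"dr":[0,0,0]}]'
python3 -m crank '[{"translation":[0,0,-0.03],"dr":[0,0,0]},{"translation":[0,0,-0.03],"dr":[0,0,0]},{"translation":[0,0,0],"dr":[0,0,0]},{"translation":[0,0,0],"dr":[0,0,0]}]'
```

```text
clock: 14.38
position: [0.4977, -0.2078, 0.2098]
orientation: [0.0, 1.0, -0.026, -0.0]
ft_force: [1.2, -0.0, -7.2]
grip_width: 0.0379
clock: 14.88
position: [0.4976, -0.2077, 0.2073]
orientation: [0.0, 1.0, -0.026, -0.0]
ft_force: [1.1, -0.7, -6.0]
grip_width: 0.0381
```

```bash
python3 -m crank '[{"translation":[0,0,-0.02],"dr":[0,0,0]},{"translation":[0,0,0],"dr":[0,0,0]},{"translation":[0,0,0],"dr":[0,0,0]}]'
python3 -m crank '[{"translation":[0,0,-0.02],"dr":[0,0,0]},{"translation":[0,0,0],"dr":[0,0,0]},{"translation":[0,0,0],"dr":[0,0,0]}]'
```

```text
clock: 15.25
position: [0.4979, -0.2078, 0.2068]
orientation: [0.0, 1.0, -0.026, 0.0]
ft_force: [1.1, -0.0, -2.7]
grip_width: 0.0381
clock: 15.62
position: [0.4981, -0.2078, 0.2061]
orientation: [0.0, 1.0, -0.026, 0.0]
ft_force: [1.3, -0.7, 3.3]
grip_width: 0.038
```

Contact with the key at the expected height (about 9 N). I'll ease off slightly, then turn gently toward -0.15.

```bash
python3 -m crank '[{"translation":[0,0,0.005],"dr":[0,0,-0.12]},{"translation":[0,0,0],"dr":[0,0,-0.12]},{"translation":[0,0,0],"dr":[0,0,0]}]'
python3 -m crank '[{"translation":[0,0,0],"dr":[0,0,-0.12]},{"translation":[0,0,0],"dr":[0,0,-0.12]},{"translation":[0,0,0],"dr":[0,0,0]}]'
```

```text
clock: 16.0
position: [0.4975, -0.2075, 0.2055]
orientation: [-0.0, 0.999, -0.044, -0.0]
ft_force: [1.1, 1.3, -4.0]
grip_width: 0.0377
clock: 16.38
position: [0.4974, -0.2077, 0.2057]
orientation: [-0.0, 0.998, -0.062, -0.0]
ft_force: [2.1, 0.4, -8.1]
grip_width: 0.0377
```

```bash
python3 -m crank '[{"translation":[0,0,0],"dr":[0,0,-0.12]},{"translation":[0,0,0],"dr":[0,0,-0.06]},{"translation":[0,0,0],"dr":[0,0,0]},{"translation":[0,0,0],"dr":[0,0,0]}]'
python3 -c "
from h import *
s=env.state();print(s['position'],s['ft_force'],s['torque'],R.from_matrix(q2R(s['orientation'])).as_euler('xyz'))"
```

```text
clock: 16.88
position: [0.4976, -0.2078, 0.206]
orientation: [0.0, 0.997, -0.075, -0.0]
ft_force: [1.8, 0.6, -6.6]
grip_width: 0.0378
[ 0.49756181 -0.20780589  0.20596093] [ 1.77510597  0.62787673 -6.58698108] [ 0.15150021 -0.44682118 -0.00736735] [ 3.14150880e+00  1.98277241e-04 -1.51067325e-01]
```

The load vanished as it turned, so the keyway is over the key (yaw -0.15). Now lowering gently while watching force and torque.

```bash
python3 -m crank '[{"translation":[0,0,-0.03],"dr":[0,0,0]},{"translation":[0,0,-0.03],"dr":[0,0,0]},{"translation":[0,0,0],"dr":[0,0,0]},{"translation":[0,0,0],"dr":[0,0,0]}]'; python3 -c "
from plant import env;print(env.state()['torque'])"
```

```text
clock: 17.38
position: [0.4976, -0.2079, 0.2035]
orientation: [0.0, 0.997, -0.076, -0.0]
ft_force: [1.7, -0.2, -7.4]
grip_width: 0.0377
[-0.24463866 -0.37692262 -0.01922288]
```

```bash
python3 -m crank '[{"translation":[0,0,-0.04],"dr":[0,0,0]},{"translation":[0,0,-0.04],"dr":[0,0,0]},{"translation":[0,0,-0.04],"dr":[0,0,0]},{"translation":[0,0,0],"dr":[0,0,0]},{"translation":[0,0,0],"dr":[0,0,0]}]'; python3 -c "
from plant import env;print(env.state()['torque'])"
```

```text
clock: 18.0
position: [0.4976, -0.2077, 0.1987]
orientation: [-0.0, 0.997, -0.075, -0.0]
ft_force: [1.3, -0.1, -8.0]
grip_width: 0.0379
[-0.04397807 -0.38937959  0.00569377]
```

```bash
python3 -m crank '[{"translation":[0,0,-0.04],"dr":[0,0,0]},{"translation":[0,0,-0.04],"dr":[0,0,0]},{"translation":[0,0,0],"dr":[0,0,0]},{"translation":[0,0,0],"dr":[0,0,0]}]'; python3 -c "
from plant import env;print(env.state()['torque'])"
```

```text
clock: 18.5
position: [0.4977, -0.2078, 0.1955]
orientation: [0.0, 0.997, -0.076, -0.0]
ft_force: [0.7, -0.3, -7.9]
grip_width: 0.0379
[-0.11220036 -0.44473001  0.01154337]
```

Descending freely inside the key. The last ~4 mm goes in small steps.

```bash
python3 -m crank '[{"translation":[0,0,-0.04],"dr":[0,0,0]},{"translation":[0,0,-0.03],"dr":[0,0,0]},{"translation":[0,0,0],"dr":[0,0,0]},{"translation":[0,0,0],"dr":[0,0,0]}]'
python3 -m crank '[{"translation":[0,0,-0.02],"dr":[0,0,0]},{"translation":[0,0,0],"dr":[0,0,0]},{"translation":[0,0,0],"dr":[0,0,0]}]'
python3 -m crank '[{"translation":[0,0,-0.02],"dr":[0,0,0]},{"translation":[0,0,0],"dr":[0,0,0]},{"translation":[0,0,0],"dr":[0,0,0]}]'
```

```text
clock: 19.0
position: [0.4977, -0.2078, 0.1927]
orientation: [-0.0, 0.997, -0.076, -0.0]
ft_force: [2.2, -1.3, -6.5]
grip_width: 0.038
clock: 19.38
position: [0.4977, -0.2077, 0.192]
orientation: [-0.0, 0.997, -0.076, -0.0]
ft_force: [1.6, 0.9, -5.7]
grip_width: 0.0379
clock: 19.75
position: [0.4978, -0.2078, 0.1913]
orientation: [0.0, 0.997, -0.076, 0.0]
ft_force: [0.9, 0.2, -4.3]
grip_width: 0.0381
```

```bash
python3 -m crank '[{"translation":[0,0,-0.015],"dr":[0,0,0]},{"translation":[0,0,0],"dr":[0,0,0]},{"translation":[0,0,0],"dr":[0,0,0]}]'
python3 -m crank '[{"translation":[0,0,-0.01],"dr":[0,0,0]},{"translation":[0,0,0],"dr":[0,0,0]},{"translation":[0,0,0],"dr":[0,0,0]},{"translation":[0,0,0],"dr":[0,0,0]}]'
python3 - <<'E'
from h import *
d=cam("scene");crop(d,130,150,240,230,6,"pics/s7.png")
E
```

```text
clock: 20.12
position: [0.498, -0.2079, 0.1912]
orientation: [0.0, 0.997, -0.076, 0.001]
ft_force: [0.6, -0.0, 4.6]
grip_width: 0.0379
clock: 20.62
position: [0.498, -0.2079, 0.1912]
orientation: [0.0, 0.997, -0.076, 0.001]
ft_force: [-0.9, 1.0, 10.5]
grip_width: 0.0377
```

View pics/s7.png

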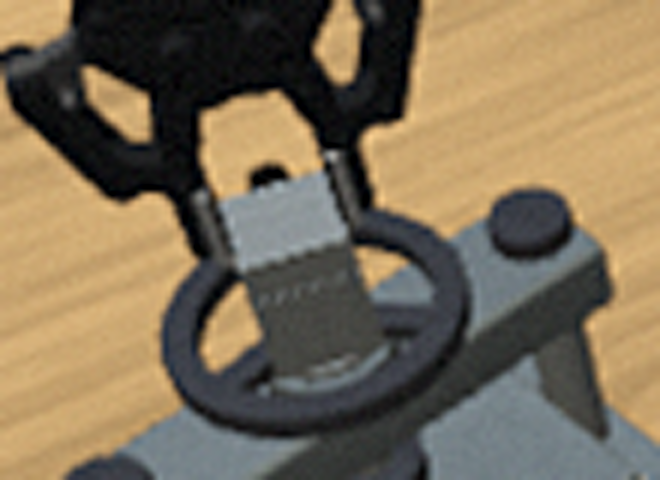

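Firm stop at TCP z 0.1912, exactly the predicted home height (0.165 + 0.0262). The picture shows the boss on the collar. I'll unload the press, release, then rise straight up.

```bash
python3 -m crank '[{"translation":[0,0,0.025],"dr":[0,0,0]},{"translation":[0,0,0],"dr":[0,0,0]},{"translation":[0,0,0],"dr":[0,0,0]}]' 1 25
python3 -m crank '[{"translation":[0,0,0],"dr":[0,0,0]},{"translation":[0,0,0],"dr":[0,0,0]},{"translation":[0,0,0],"dr":[0,0,0]},{"translation":[0,0,0],"dr":[0,0,0]},{"translation":[0,0,0],"dr":[0,0,0]},{"translation":[0,0,0],"dr":[0,0,0]},{"translation":[0,0,0],"dr":[0,0,0]},{"translation":[0,0,0],"dr":[0,0,0]}]' -1
python3 - <<'E'
from h import *
d=cam("wrist");crop(d,0,0,640,400,1.25,"pics/w8.png")
E
```

```text
clock: 21.05
position: [0.4979, -0.2078, 0.1913]
orientation: [0.0, 0.997, -0.076, 0.0]
ft_force: [1.2, 0.0, 1.7]
grip_width: 0.0379
clock: 22.05
position: [0.4976, -0.2077, 0.1912]
orientation: [-0.0, 0.997, -0.076, -0.0]
ft_force: [0.4, -0.4, 0.9]
grip_width: 0.0855
```

View pics/w8.png

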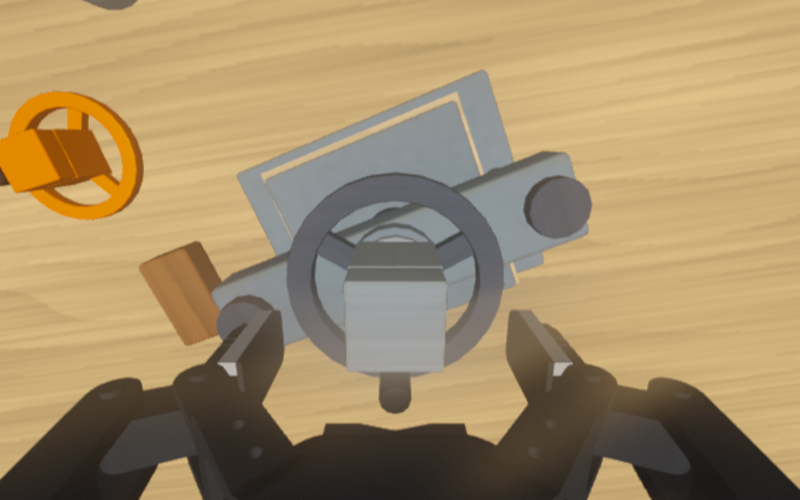

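The pads stand clear of the boss on both sides. Rising straight up, then back so I can look.

```bash
python3 -m crank '[{"translation":[0,0,0.4],"dr":[0,0,0]},{"translation":[0,0,0.8],"dr":[0,0,0]},{"translation":[0,0,0.8],"dr":[0,0,0]},{"translation":[0,0,0.8],"dr":[0,0,0]},{"translation":[0,0,0.8],"dr":[0,0,0]},{"translation":[-0.8,0,0],"dr":[0,0,0]},{"translation":[-0.8,0,0],"dr":[0,0,0]},{"translation":[0,0,0],"dr":[0,0,0]},{"translation":[0,0,0],"dr":[0,0,0]}]'
python3 - <<'E'
from h import *
d=cam("scene");w=cam("wrist");t=cam("top")
f=lambda x:cv2.resize(x,(400,290),interpolation=2)
im=np.vstack([np.hstack([f(d["color"][150:237,130:250]),f(w["color"][40:185,215:415])]),np.hstack([f(t["color"][130:290,210:430]),f(d["color"])])])
cv2.imwrite("pics/fin.png",im[:,:,::-1])
# boss top predicted corners at home vs image
for z in (.223,.239): print(z,[proj(w,[.498,-.208,z]).round(1),proj(d,[.498,-.208,z]).round(1)])
crop(w,215,40,415,190,4,"pics/w9.png")
E
```

```text
clock: 23.22
position: [0.4343, -0.2078, 0.3362]
orientation: [0.0, 0.997, -0.075, 0.001]
ft_force: [0.7, 0.7, 1.2]
grip_width: 0.0858
0.223 [array([304.1, 121.2]), array([177. , 186.7])]
0.239 [array([303.4, 121.8]), array([175.1, 181.2])]
```

View pics/fin.png

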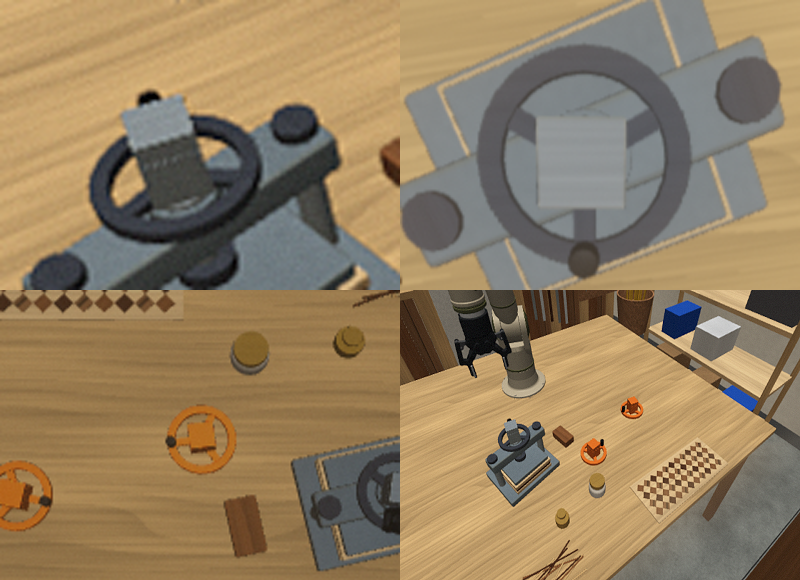

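View pics/w9.png

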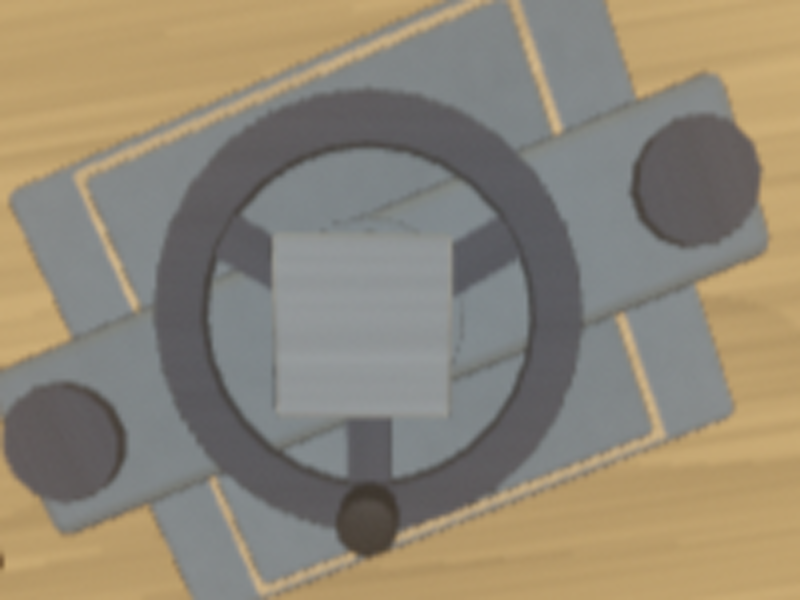

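The boss top centre in the scene view is at about (177.4,186.6). A home wheel predicts (177.0,186.7), and one resting on the key predicts (175.1,181.2), so it is home. The jar, block and weight are where they were.

```bash
python3 -c "
from plant import env
print(env.finish_job(),env.state()['clock'])"
```

```text
the job is handed in; nothing more can be done
the job is handed in; nothing more can be done
```

The dark hand wheel is fully home on the press spindle and released, and the job was handed in at about 23.5 s of the 72 s allowed.

**What I did:** I gripped the wheel's boss on its y faces and lowered it over the shaft. It rested lightly on the key, at about 9 N. I turned it from -0.05 to -0.15 rad until the load vanished, eased it down to the collar, unloaded it, let go and backed off.

**Last checks:**
- **Height:** It stopped firmly at TCP z 0.1912, against 0.1912 expected.
- **Camera:** The boss top in the scene view is at (177.4,186.6). A home wheel predicts (177.0,186.7) and one stuck on the key predicts (175.1,181.2).
- **Forces:** The highest push read between wheel and press, at the ends of moves, was about 17 N when it met the collar, under the 40 N limit.
- **Bystanders:** The jar, block and weight look unmoved in the pictures; I did not re-measure their positions.

**What disagreed:** The cameras differed by 1 to 2 mm on the spindle's position, and the key-angle readings ran from -0.13 to -0.18 rad. I used a compromise position, and the wheel went on with no more than about 2 N of side force.

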